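# Spring open the studio's blade chest by its concealed catch

## Robot

A 6-joint arm with a two-finger parallel gripper is mounted at the origin on the work surface. World frame = base frame: x ahead of the robot, y to its left, z up, the work surface at z = 0. Lengths are in m, angles in rad, forces in N, time in s.
With the tool pointing down it reaches from about 0.325 to 0.775 m from the base axis. Payload 9.3 kg.
Tool frame: the origin (TCP) lies on the centre line of the jaws, within the pads' length; the fingertips stand 14 mm ahead of it and the grasp point (between the pads) lies 5 mm behind it; z points along the fingers, y is the line along which they close (so a half turn about z gives the same grasp; the last joint's range is limited). The gripper opens to 85 mm and grips with 20 to 120 N. Pads are 22 mm wide; open, the fingers measure 114 mm over their backs; the gripper's body (76 mm by 85 mm) begins 54 mm behind the grasp point. The pads swing forward as they close: fully open they stand 13 mm farther back than shut.
Start: joints at [-1.472, 0.259, 0.021, 1.334, 0, 1.418], TCP at [0.137, -0.533, 0.245] pointing down, gripper open.
Joint ranges: [-3.04, 3.04], [-0.91, 1.82], [-1.04, 1.36], [-1.92, 1.95], [-1.52, 1.45], [-3.14, 3.14]. Speed limits (rad/s): [2.22, 2.22, 2.79, 3.14, 3.14, 3.14].

## Interface

Orientations are given as a unit quaternion [x, y, z, w].
In Python, from station import env, solve_ik, viewer, finish_job, sensors gives the robot as it stands. Calls block until the motion is done:
- env.goto(position, orientation): joint-space move of the TCP to a pose.
- env.move_linear(position, frame=None, rate=0.15, contact_N=None): straight line of the TCP; frame=None keeps the orientation; rate is the mean speed in m/s. With contact_N (N) it stops when the force on the tool has changed by that much, and returns True; else False.
- env.movej(angles): joint-space move.
- env.command_gripper(opening): finger opening in m; the grip force is fixed at half the most; returns when the fingers have stopped.
- env.wait(seconds).
- solve_ik(position, orientation): joint angles nearest the present ones, or None.
- viewer.snapshot(name): name is "scene" or "top" or "wrist"; returns (picture, depth): 400x640x3 uint8, red, green, blue; 400x640 float32, m along the optical axis (not along the pixel's ray), 0 where there is no reading.
- viewer.camera_info(name): a dict with "vfov" (degrees; the focal length in pixels is half the picture's height over the tangent of half this angle, whatever the lens; pixels are square), "cx", "cy" (the principal point, pixels), "world_to_cam" (4x4, takes a point from world to camera coordinates). Camera axes: x right, y down, z forward; pixel columns grow to the right and rows downward; lengths in m; the calibration is good to about 2 mm. A picture is of the moment at which its call begins: read the wrist's pose just before it. camera_info takes no time and is no camera call; for the wrist camera it gives the pose at the moment of the call.
A pose or a line that the arm cannot do raises env.IKError and nothing moves.
- finish_job(): hands the job in; it is judged then, once.
Readings, each from a call of its own:
- sensors.read_t(): time.
- sensors.read_joints(): joint angles.
- sensors.read_qd(): joint speeds.
- sensors.read_joint_efforts(): joint torques, N m.
- sensors.read_tool_pos(): TCP position.
- sensors.read_tcp_rot(): TCP orientation.
- sensors.read_contact_force(): force on the tool from outside, world axes, zero at the start.
- sensors.read_wrist_torque(): the same for the moment, N m.
- sensors.read_finger_gap(): finger opening in m.
- sensors.read_gripper_force(): force on a finger pad.
Only numpy, scipy, OpenCV 4.12 (cv2) and the standard library are available. Lean on these libraries where they do the work, as an engineer would, in place of code of your own. Each camera call takes 0.05 s, during which the arm holds its last target. There are 200 camera calls.

## Task

The low blue chest on the studio bench, where the craft knives are kept away from the children, is shut by a concealed catch: a flush, unmarked push plate somewhere along the grey panel inset in the front of its top. Feel along the panel with the fingertips, press the plate in until the lid springs ajar, then let go so that the plate comes back up, and take the hand away. Do not pick anything up, do not lift the lid any further than its spring does, and leave the pots, jars and figures on the chest and around it where they stand.

Things in the scene. Friction and masses are not known exactly. Their poses are not given: they have to be found in the camera images.
- chest: The blade chest: a low blue box screwed to the bench, 290 mm deep (its x), 370 mm wide (its y), 100 mm high. Origin at the centre of its underside, z up; its front faces its own -x. The front rail of its top is blue with a grey panel inset; behind it is a plywood lid, level with the top, 180 mm deep (x = -42 to +138 mm), 342 mm wide, hinged along the back.
- panel_mid (a point): Middle of the grey panel's face, 95 mm in front of the chest's centre, 98 mm above the bench, axes as the chest's. The panel shows 64 mm in x and 160 mm in y, 2 mm below its blue rim. The push plate lies in it on the long centre line (x = 0), its centre anywhere from y = -50 to +50 mm: exactly where is not told, it must be felt or seen. The rest is rigid.
- release (a joint): Push plate pressed down, m: 0 at rest, 0.007 at its stop. Grey like the panel, a thin dark gap round it: 40 mm in x, 46 mm in y, in an opening of 44 x 50 mm, its face 2 mm below the panel's. Sprung: gives at 2 N, 5 N at 5 mm, 6 N at the stop; the catch lets go about 4 mm down. A closed fingertip wholly within the opening can press it to the stop, 9 mm below the panel's face.
- lid (a joint): Angle of the chest's lid in rad: 0 shut, growing as its front edge rises. Once the catch lets go, a light spring lifts it to about 0.35 to 0.4 (front edge some 65 mm up), where it stays by itself.
- jar_orange: Paint jar, orange, brass-coloured cap, 52 mm across, 76 mm high, standing on the bench. Not to be moved. Origin at the centre of its underside, z up.
- jar_maroon: Paint jar, dark maroon, maroon cap, 52 mm across, 76 mm high, standing on the bench. Not to be moved. Origin at the centre of its underside, z up.
- jar_red: Paint jar, red, pink-red cap, 52 mm across, 76 mm high, standing on the bench. Not to be moved. Origin at the centre of its underside, z up.
- coil_pot: Brown coil-built clay pot with a yellow rim, 110 mm across, 74 mm high, on the bench. Not to be moved. Origin at the centre of its underside, z up.
- green_pot: Lime green coil pot, 86 mm across, 60 mm high, on the bench. Not to be moved. Origin at the centre of its underside, z up.
- bird: Yellow clay bird with big brown eyes, 80 mm across, 97 mm high, on the bench. Not to be moved. Origin at the centre of its underside, z up.
- chick: Small brown clay chick, 40 mm across, 49 mm high, on one blue end of the chest's front rail. Not to be moved. Origin at the centre of its underside, z up.
- paint_pot: Small white paint pot with a blue lid, 47 mm across, 34 mm high, on the other blue end of the chest's front rail. Not to be moved. Origin at the centre of its underside, z up.

How it is judged:
By the outcome, as a careful person would: the job done as asked, in the order asked, and still so for the second after the job is handed in, with the robot touching nothing.
It also fails if it takes over 48 s, if anything falls off the work surface, if the arm or the gripper's body presses on something with over 40 N, if the wrist force passes 120 N, or if a joint passes its speed limit or range.

## Working session

There is one attempt and no reset: what is moved stays moved. The work goes in short steps, each a Python script; the robot and the scene stay as the last script left them, time stands still between calls to the robot, and variables do not carry over. Pictures are saved under pics/ and viewed, at most 10 in all, crops included, and the job is handed in when it is done.

```bash
mkdir -p pics; cat > h.py <<'E'
import numpy as np, cv2
from station import env, solve_ik, viewer, finish_job, sensors
def snap(n,f):
    i=viewer.camera_info(n); p,d=viewer.snapshot(n); cv2.imwrite(f'pics/{f}.png',p[:,:,::-1]); np.savez(f'pics/{f}.npz',p=p,d=d,W=i['world_to_cam'],k=[200/np.tan(np.radians(i['vfov']/2)),i['cx'],i['cy']])
    return p,d
def ray(f,uv,z):
    a=np.load(f'pics/{f}.npz'); k=a['k']; C=np.linalg.inv(a['W'])
    uv=np.atleast_2d(uv).astype(float); r=np.c_[(uv[:,0]-k[1])/k[0],(uv[:,1]-k[2])/k[0],np.ones(len(uv))]@C[:3,:3].T
    o=C[:3,3]; return o+r*((z-o[2])/r[:,2])[:,None]
E
python3 - <<'E'
from h import *
snap('top','top1'); snap('scene','sc1')
i=viewer.camera_info('top');print(i, sensors.read_t(), sensors.read_tcp_rot())
E
```

```text
{'vfov': 57.85055007135379, 'cx': 320.8445890663765, 'cy': 203.38641016534422, 'world_to_cam': array([[-0.00628726, -0.99962771,  0.02655024, -0.01081732],
       [-0.98360539,  0.00139693, -0.18032885,  0.54439769],
       [ 0.18022462, -0.02724874, -0.98324798,  1.07163148],
       [ 0.        ,  0.        ,  0.        ,  1.        ]])} 0.1 [ 9.92085411e-01  1.25563480e-01  1.97389001e-05 -5.91130296e-04]
```

View pics/top1.png

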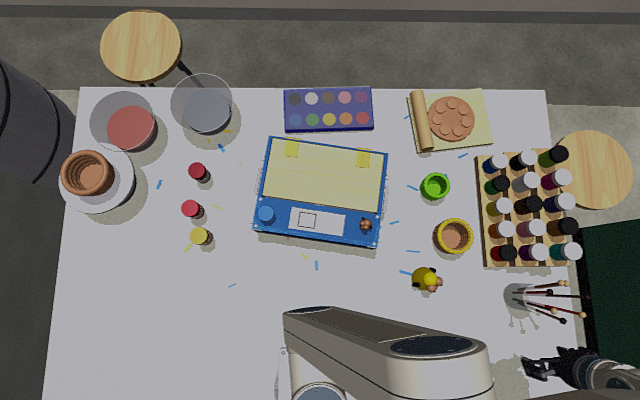

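View pics/sc1.png

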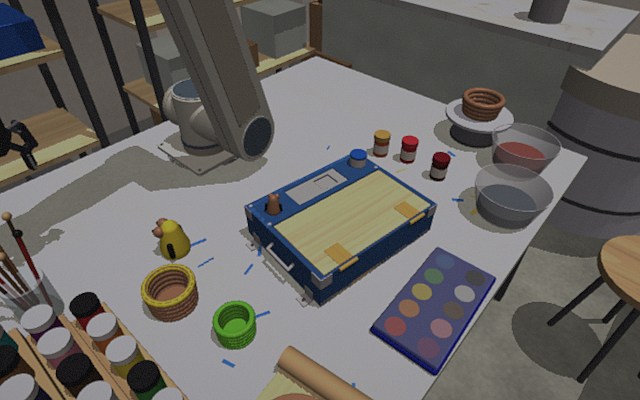

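The top view shows the panel around (316,221), with the plate's dark outline at about (307,219). The paint pot is at (266,214) and the chick at (365,225). The scene view agrees, with the plate towards the jar end.

```bash
python3 - <<'E'
from h import *
p=cv2.imread('pics/top1.png')
c=cv2.resize(p[190:255,245:395],None,fx=5,fy=5,interpolation=cv2.INTER_CUBIC);cv2.imwrite('pics/crop1.png',c)
h=cv2.cvtColor(p,cv2.COLOR_BGR2HSV)
m=((h[:,:,1]<60)&(h[:,:,2]>90)).astype(np.uint8); m[:200]=0;m[242:]=0;m[:,:275]=0;m[:,355:]=0
n,l,s,ce=cv2.connectedComponentsWithStats(m)
for i in range(1,n):print(s[i],ce[i])
m2=cv2.morphologyEx(m,cv2.MORPH_CLOSE,np.ones((5,5)))
cs=cv2.findContours(m2,0,2)[0];k=max(cs,key=cv2.contourArea)
b=cv2.boxPoints(cv2.minAreaRect(k));q=ray('top1',b,0.098);print(b,q,q.mean(0))
e=np.diff(np.r_[q,q[:1]],axis=0);print(np.linalg.norm(e,axis=1),np.degrees(np.arctan2(e[:,1],e[:,0])))
E
```

```text
[288 200   3   1   3] [289. 200.]
[295 201   2   1   2] [295.5 201. ]
[300 200  55  10 287] [334.83275261 202.82229965]
[301 202   3   1   3] [302. 202.]
[308 203   2   1   2] [308.5 203. ]
[ 288  207   58   29 1172] [316.68174061 221.11433447]
[328 206   2   1   2] [328.5 206. ]
[354 210   1   1   1] [354. 210.]
[275 235  43   7 156] [289.98717949 239.17948718]
[[287.7487  227.65887]
 [290.98477 206.30072]
 [345.34293 214.5368 ]
 [342.10684 235.89496]] [[ 0.46359108  0.08551263  0.098     ]
 [ 0.52686933  0.07662583  0.098     ]
 [ 0.50193327 -0.08369577  0.098     ]
 [ 0.43893424 -0.07306214  0.098     ]] [0.48283198 0.00134514 0.098     ]
[0.06389923 0.16224927 0.06389016 0.16048028] [ -7.99433757 -98.84081718 170.419329    81.16183443]
```

View pics/crop1.png

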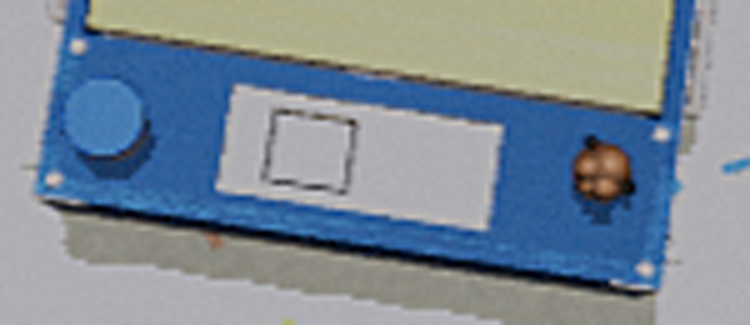

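```bash
python3 - <<'E'
from h import *
c=np.array([[272,110],[356,120],[347,192],[264,180]])/5-.4+[245,190]
q=ray('top1',c,0.097);e=np.diff(np.r_[q,q[:1]],axis=0);print(q.mean(0),np.linalg.norm(e,axis=1))
Q=[np.cos(np.radians(4.4)),-np.sin(np.radians(4.4)),0,0]
P=q.mean(0)
env.command_gripper(0)
env.goto([P[0],P[1],0.27],Q)
snap('wrist','w1')
i=viewer.camera_info('wrist');print(np.linalg.inv(i['world_to_cam'])[:3],sensors.read_t(),sensors.read_tool_pos(),sensors.read_finger_gap(),sensors.read_contact_force())
E
```

```text
[0.48708587 0.03068908 0.097     ] [0.04987356 0.04296404 0.04909278 0.04172098]
[[-1.53034376e-01 -9.39828217e-01 -3.05456056e-01  5.65113944e-01]
 [-9.88220406e-01  1.45838602e-01  4.63846094e-02  1.77774374e-02]
 [ 9.53719230e-04  3.08956347e-01 -9.51075741e-01  3.98651555e-01]] 4.6583 [0.48712341 0.03046866 0.26994092] -4.931336723586893e-05 [-0.92193689  0.37425357  0.4104083 ]
```

View pics/w1.png

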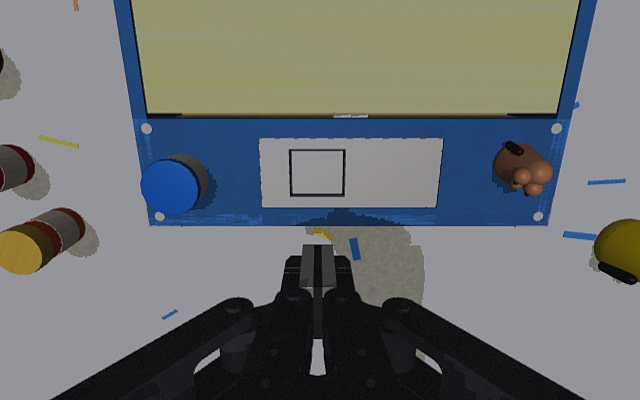

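The wrist view shows the plate's gap square from (289,149) to (344,195). The rail ends hold the paint pot at (170,185) and the chick at (522,170), both clear of the hand. Next I refine the position and press.

```bash
python3 - <<'E'
from h import *
P=ray('w1',[[289.5,149.5],[344,149.5],[344,195.5],[290,195.5]],0.098);c=P.mean(0)
q=ray('w1',[[260,138],[442,138],[437,208],[260,207]],.098);print(P,c,q.mean(0))
if np.linalg.norm(c[:2]-[.487,.0307])<.006:
    c=(c+[.48709,.03069,.097])/2
    env.move_linear([c[0],c[1],.125],rate=.1)
    env.wait(.3);f0=sensors.read_contact_force();print(f0)
    hit=env.move_linear([c[0],c[1],.1085],rate=.02,contact_N=1.8)
    print(hit,sensors.read_tool_pos(),sensors.read_contact_force()-f0)
    z=sensors.read_tool_pos()[2]
    for _ in range(10):
        z-=.001; env.move_linear([c[0],c[1],z],rate=.02); env.wait(.1)
        f=(sensors.read_contact_force()-f0)[2];t=sensors.read_tool_pos();print(t,f)
        if f>5.4 or z<.1005:break
    snap('scene','sc2');print(sensors.read_t())
E
```

```text
[[0.51247722 0.05025771 0.098     ]
 [0.50518783 0.00325541 0.098     ]
 [0.46325231 0.0087394  0.098     ]
 [0.47079218 0.05731342 0.098     ]] [0.48792739 0.02989149 0.098     ] [0.48263697 0.00102671 0.098     ]
[-0.00145334  0.04323602  0.60814872]
True [0.48733713 0.03029438 0.10916687] [-0.16276138 -0.06951744  1.02868836]
[0.48743066 0.03028864 0.10810273] 1.1759023727817346
[0.4874295  0.03028962 0.10711304] 2.6365654864485797
[0.48746204 0.03029842 0.10619314] 3.902258589757116
[0.48747185 0.0303181  0.10518087] 4.427369497329232
[0.48744518 0.03031177 0.10419594] 4.476751142618275
[0.48747253 0.03027818 0.10325562] 4.451203984273975
[0.48751641 0.03028625 0.10295203] 14.18082716477505
9.7917
```

```bash
python3 - <<'E'
from h import *
t=sensors.read_tool_pos()
env.move_linear([t[0],t[1],.27],rate=.06)
env.wait(.5)
snap('wrist','w3');snap('scene','sc3');print(sensors.read_t(),sensors.read_contact_force())
a=cv2.imread('pics/sc3.png');b=cv2.imread('pics/w3.png')
cv2.imwrite('pics/both.png',np.hstack([cv2.resize(a,(400,250)),cv2.resize(b,(400,250))]))
E
```

```text
13.3417 [ 0.80588236 -0.36016954 -0.63714832]
```

View pics/both.png

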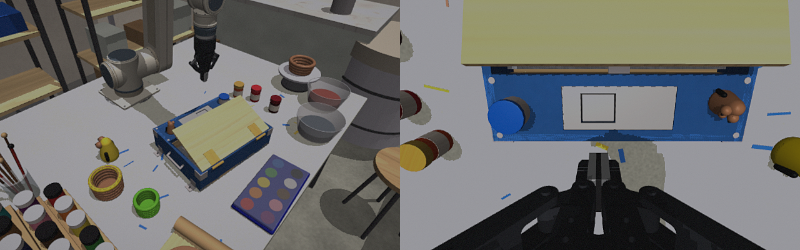

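The lid is ajar in both views, and nothing on or around the chest looks moved. I'll check from depth that the plate came back up, and move the hand clear.

```bash
python3 - <<'E'
from h import *
def med(f,u0,u1,v0,v1):
    a=np.load(f'pics/{f}.npz');return np.median(a['d'][v0:v1,u0:u1])
for f in('w1','w3'):
    print(f,med(f,297,337,158,188)-med(f,360,420,158,188))
env.goto([.30,-.42,.3],sensors.read_tcp_rot());env.wait(.5)
snap('top','top2');snap('scene','sc4')
a=np.load('pics/top1.npz')['p'].astype(int);b=np.load('pics/top2.npz')['p'].astype(int)
m=(np.abs(a-b).max(2)>60).astype(np.uint8)
n,l,s,c=cv2.connectedComponentsWithStats(m)
print([x.tolist() for x in s[1:] if x[4]>15]); 
print(sensors.read_t(),sensors.read_contact_force(),np.abs(sensors.read_qd()).max())
cv2.imwrite('pics/t2.png',np.hstack([cv2.resize(b[:,:,::-1].astype(np.uint8),(400,250)),cv2.resize(cv2.imread('pics/sc4.png'),(400,250))]))
E
```

```text
w1 0.0020679235
w3 0.0021042228
[[260, 146, 124, 67, 1084], [597, 259, 25, 3, 33], [589, 261, 27, 7, 63], [310, 264, 330, 136, 16484], [294, 307, 19, 7, 58], [255, 310, 84, 69, 1813], [307, 320, 89, 80, 3433], [304, 323, 56, 35, 88], [291, 359, 14, 7, 28], [277, 376, 14, 24, 93], [292, 383, 30, 17, 60], [443, 382, 52, 18, 105], [297, 387, 45, 13, 381]]
18.2917 [ 0.6814847  -0.62785465  0.96529246] 0.0008691807566908964
```

View pics/t2.png

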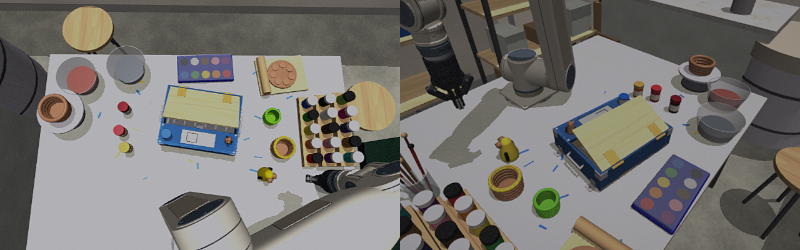

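The plate is back at its rest depth (2.1 mm below the panel, as before), the lid is ajar and the hand is clear. Image differences show only the lid and the arm have changed.

```bash
python3 -c "
from h import *
print(finish_job())"
```

```text
the job is handed in; nothing more can be done
None
```

Job handed in at about 18 s: I pressed the hidden plate to its stop, the lid sprang ajar, the plate came back up, the hand is clear, and the camera views show nothing else moved.

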